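# Click the gauge selector to the bushing and start

### The arm

A 6-joint arm with a two-finger parallel gripper is mounted at the origin on the work surface. World frame = base frame: x ahead of the robot, y to its left, z up, the work surface at z = 0. Lengths are in m, angles in rad, forces in N, time in s.
With the tool pointing down it reaches from about 0.35 to 0.8 m from the base axis. Payload 7.3 kg.
Tool frame: the origin (TCP) lies on the centre line of the jaws, within the pads' length; the fingertips stand 17 mm ahead of it and the grasp point (between the pads) lies 2 mm behind it; z points along the fingers, y is the line along which they close (so a half turn about z gives the same grasp; the last joint's range is limited). The gripper opens to 85 mm and grips with 20 to 120 N. Pads are 22 mm wide; open, the fingers measure 114 mm over their backs; the gripper's body (76 mm by 85 mm) begins 54 mm behind the grasp point. The pads swing forward as they close: fully open they stand 13 mm farther back than shut.
Start: joints at [1.018, 0.342, 1.524, -0, 1.275, -0.146], TCP at [0.208, 0.482, 0.248] pointing down, gripper open.
Joint ranges: [-2.53, 2.53], [-0.77, 2.02], [0.04, 2.7], [-1, 4.14], [0.28, 2.66], [-3.11, 3.11]. Speed limits (rad/s): [2.57, 2.57, 3.14, 3.14, 3.14, 3.14].

### API

Orientations are given as a 3x3 rotation matrix whose columns are the frame's x, y, z axes.
In Python, from bench import state, viewer, env gives the robot as it stands.
- The arm moves only by the tool jog_arm, never from a script. Its argument "commands" is a list that holds one entry, the list of rows, each a list of 7 numbers: the gripper's target within -1 to 1 (shut at 1, half-way at 0, fully open at -1), then the shift along the tool's x, y, z scaled (see below), then the turn, a rotation vector about the tool's x, y, z scaled (see below). A call has 1 to 12 rows; each row is the pose to reach, as a shift and turn from the pose commanded when the call began, along the tool's axes at that moment; what a row does not reach only later rows make up. The controller multiplies each number of a shift by 1 m and each number of a turn by 120 degrees. A row lasts 1/8 s, in which the tool goes at most 62.5 mm and 10.7 degrees, less where a joint would pass 70% of its speed; a pose out of reach is approached as far as the arm can. A call with a number of a shift or a turn outside -1 to 1 is refused whole. A call with a gripper value outside its range is refused whole. The fingers move at their own pace and stop on an object; "squeeze" is the grip in N (left out, the last holds). Time passes only in rows, so rows that repeat a pose let the fingers close. It gives the time, the measured TCP pose, the force, the opening and the grip force at its end, in the units of the state.
- state(): the state, without advancing time (a new reading comes with each control period).
- viewer.snapshot(name): name is "side" or "top"; returns the picture (384x512x3 uint8, red, green, blue); there is no depth.
- viewer.get_calibration(name): a dict with "intrinsics" (3x3 intrinsics, pixels), "R" (3x3) and "t" (3): a world point X has camera coordinates R X + t. Camera axes: x right, y down, z forward; pixel columns grow to the right and rows downward; lengths in m; the calibration is good to about 2 mm. A picture is of the moment at which its call begins. get_calibration takes no time and is no camera call.
- env.finish_job(): hands the job in; it is judged then, once.
The state is a dict: "time_s": time; "joint_positions": joint angles; "qd": joint speeds; "joint_efforts": joint torques, N m; "eef_pos": TCP position; "orientation": TCP orientation; "force": force on the tool from outside, world axes, zero at the start; "wrist_torque": the same for the moment, N m; "finger_gap": opening from 0.0 (shut) to 1.0 (fully open); "grip_force": force on a finger pad.
Only numpy, scipy, OpenCV 4.12 (cv2) and the standard library are available. Lean on these libraries where they do the work, as an engineer would, in place of code of your own. Each camera call takes 0.05 s, during which the arm holds its last target. There are 200 camera calls.

### The job

Turn the console's knurled selector dial one click with fingertip friction, so that its pointer line points at the nest holding the tall flanged bushing (not the flat ring) and the dial sits in that detent. Then press the start button fully down and let it come back up. Do not press the button before the dial is set, do not pick up or shift the two parts in their nests, and leave the other things on the bench alone.

Things in the scene. Friction and masses are not known exactly. Their poses are not given: they have to be found in the camera images.
- console: Gauging console bolted to the bench: grey box 200 mm deep (x) and 230 mm wide (y), flat top 60 mm up. Origin: centre of its underside; x points to its far side, y to its left. The dial's upright axis is at x = -35 mm, y = 0. On the top, two nests (collars 52 mm across, 4 mm high) with centres 92 mm from the dial's axis, 0.70 rad to the left and to the right of the x direction.
- dial_top (a point): Centre of the dial's flat top face, on the dial's axis, 80 mm above the bench. The dial is a knurled disc 92 mm in diameter and 18 mm thick lying flat on the console (vertical axis, free to be touched on its top and its rim), dark, with a light pointer line on its face.
- dial_mark (a point): Outer end of the pointer line on the dial's top face, 42 mm from the axis; it turns with the dial.
- dial (a joint): Dial angle in rad, positive counter-clockwise from above; 0 = pointer along the console's x, between the nests. Detents every 0.70: -0.70 = pointer at the right nest, +0.70 = at the left nest, also 0 and +-1.40. Past the hump halfway between two detents the dial snaps on by itself. Turning takes about 0.07 N m at most; stops at +-1.46. It does not move up or down.
- bushing_mid (a point): Half-way up on the axis of the flanged bushing: steel, loose, flange 40 mm in diameter and 8 mm thick below, barrel 24 mm in diameter above, 42 mm tall in all, standing in one of the nests.
- race_mid (a point): Half-way up on the axis of the plain flat ring: steel, loose, 40 mm outside, 22 mm bore, 14 mm thick, lying in the other nest.
- start_top (a point): Centre of the top of the start button: round cap 30 mm in diameter in a black round housing on a grey box 80 x 80 x 50 mm that is fixed to the bench left or right of the console. This point moves down with the button.
- start (a joint): Travel of the start button in m: 0 released, 0.006 fully down (about 5 N, springs back). Pressed down along the vertical.
- jar: Closed jar 56 mm in diameter, 75 mm tall, loose; leave it. Origin at the centre of its underside.
- block: Machined aluminium block 60 x 40 x 42 mm, loose; leave it. Origin at the centre of its underside.
- caliper: Caliper lying flat, 200 mm long, 14 mm high, loose; leave it. Origin at the centre of its underside.
- driver: Screwdriver lying flat, loose; leave it. Origin at the centre of its underside.
- weight: Brass weight with a waist, 38 mm in diameter, 48 mm tall, loose; leave it. Origin at the centre of its underside.
Mind the look-alikes: they are no part of the job. What is shaped like the part that bears bushing_mid but purple or turquoise is not meant.

How it is judged:
By the outcome, as a careful person would: the job done as asked, in the order asked, and still so for the second after the job is handed in, with the robot touching nothing.
It also fails if it takes over 40 s, if anything falls off the work surface, if the arm or the gripper's body presses on something with over 40 N, if the wrist force passes 120 N, or if a joint passes its speed limit or range.

## Working session

There is one attempt and no reset: what is moved stays moved. The work goes in short steps, Python scripts to look and compute and a tool call to move; the robot and the scene stay as the last step left them, time stands still between calls to the robot, and variables do not carry over. Pictures are saved under pics/ and viewed, at most 10 in all, crops included, and the job is handed in when it is done.

Besides the shell and the picture viewer there is one more tool, called after "Request:" as name(argument=value, ...), one argument or row to a line, values as JSON. jog_arm: Moves the arm, as the interface text tells. Its arguments: {"type":"object","properties":{"commands":{"type":"array"},"squeeze":{"type":"number"}},"required":["commands"]}

```bash
mkdir -p pics; python3 - <<'E'
from bench import state, viewer, env
import cv2
for n in("top","side"):
    im=viewer.snapshot(n); cv2.imwrite(f"pics/{n}0.png",cv2.resize(im[:,:,::-1],(800,600),interpolation=cv2.INTER_CUBIC)); cv2.imwrite(f"{n}0.png",im[:,:,::-1])
    c=viewer.get_calibration(n); print(n,c)
s=state();print(s["time_s"],s["orientation"],s["eef_pos"],s["force"])
E
```

```text
top {'intrinsics': array([[432.75721763,   0.        , 256.05947657],
       [  0.        , 432.75721763, 192.97894239],
       [  0.        ,   0.        ,   1.        ]]), 'R': array([[-0.02856859, -0.99950451, -0.01321272],
       [-0.99580193,  0.02960773, -0.08661353],
       [ 0.08696181,  0.01068283, -0.99615437]]), 't': array([0.02109661, 0.62367289, 1.4960086 ])}
side {'intrinsics': array([[358.0362257 ,   0.        , 244.0761017 ],
       [  0.        , 358.0362257 , 193.06315444],
       [  0.        ,   0.        ,   1.        ]]), 'R': array([[ 0.81147745, -0.58423283, -0.01327965],
       [-0.36370295, -0.48712212, -0.79399761],
       [ 0.45741066,  0.649141  , -0.60777582]]), 't': array([-0.49206079,  0.28699856,  0.80752105])}
0.1 [[-9.18397628e-01  3.95658017e-01 -7.28446831e-04]
 [ 3.95658637e-01  9.18396884e-01 -1.18593341e-03]
 [ 1.99779239e-04 -1.37737471e-03 -9.99999031e-01]] [0.20754034 0.48188839 0.24768316] [-0.0321762   0.39689073  0.15893355]
```

View pics/top0.png

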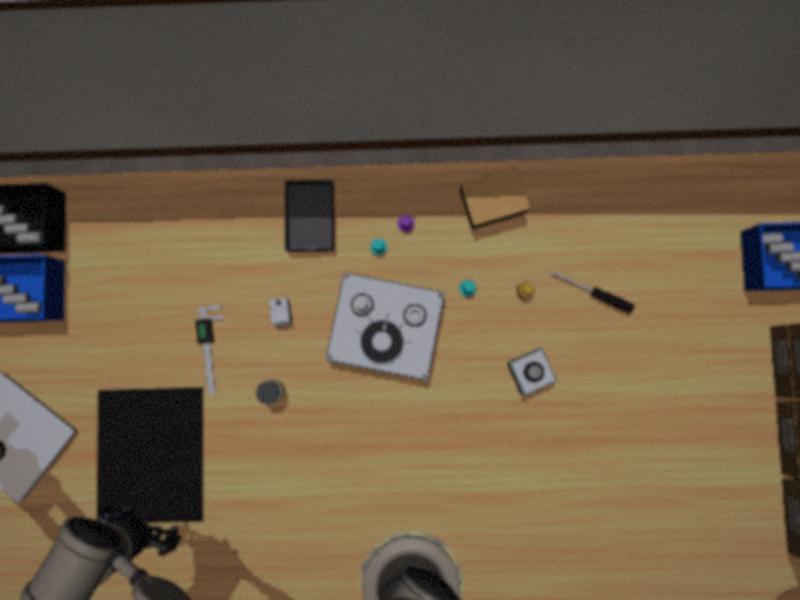

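View pics/side0.png

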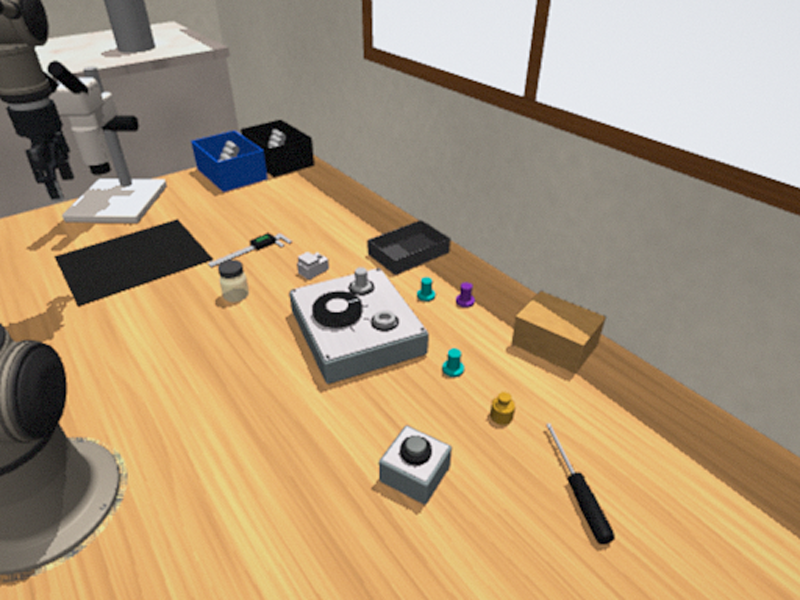

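The top view shows the console at about (385,327), with the dial at (382,342), nests at (362,304) and (415,315), and the start button at (534,372). The side view shows a tall grey part at (361,280), in the left nest, and the flat ring at (385,320), in the right nest.

Candidates for the bushing are the grey steel part in the left nest (361,280 side), turquoise ones at (427,290) and (454,362), a purple one at (466,294), and the brass weight at (503,408). I choose the grey one in the nest and will check it in a close crop.

```bash
cat > h.py <<'E'
import numpy as np
from bench import state, viewer, env
def back(n,uv,z):
    c=viewer.get_calibration(n);K,R,t=c["intrinsics"],np.array(c["R"]),np.array(c["t"])
    d=R.T@np.linalg.inv(K)@[uv[0],uv[1],1]; o=-R.T@t
    return o+d*(z-o[2])/d[2]
def proj(n,X):
    c=viewer.get_calibration(n);p=c["intrinsics"]@(c["R"]@np.array(X)+c["t"]);return p[:2]/p[2]
E
python3 - <<'E'
from h import *
import cv2
a=cv2.imread("top0.png")[165:265,200:300]; b=cv2.imread("side0.png")[165:245,180:280]
a=cv2.resize(a,(400,400),interpolation=cv2.INTER_CUBIC);b=cv2.resize(b,(400,320),interpolation=cv2.INTER_CUBIC)
cv2.imwrite("pics/crop.png",np.hstack([a,cv2.copyMakeBorder(b,0,80,0,0,0)]))
S=1.5625
for nm,n,p,z in [("dial","top",(382,342),.08),("dial","side",(338,309),.08),("ringnest","top",(415,315),.064),("bushnest","top",(362,304),.09),("start","top",(534,372),.08),("start","side",(416,443),.08),
 ("ring","side",(385,319),.075)]+[("c","top",q,.06) for q in((347,274),(443,291),(429,380),(328,361))]:
    print(nm,n,back(n,np.array(p)/S,z).round(4))
E
```

```text
dial top [0.5327 0.044  0.08  ]
dial side [0.5335 0.0329 0.08  ]
ringnest top [ 0.5902 -0.0293  0.064 ]
bushnest top [0.6156 0.0847 0.09  ]
start top [ 0.4589 -0.281   0.08  ]
start side [ 0.4591 -0.2892  0.08  ]
ring side [ 0.589 -0.037  0.075]
c top [0.6858 0.1183 0.06  ]
c top [ 0.6416 -0.0927  0.06  ]
c top [ 0.4476 -0.0555  0.06  ]
c top [0.4952 0.1641 0.06  ]
```

View pics/crop.png

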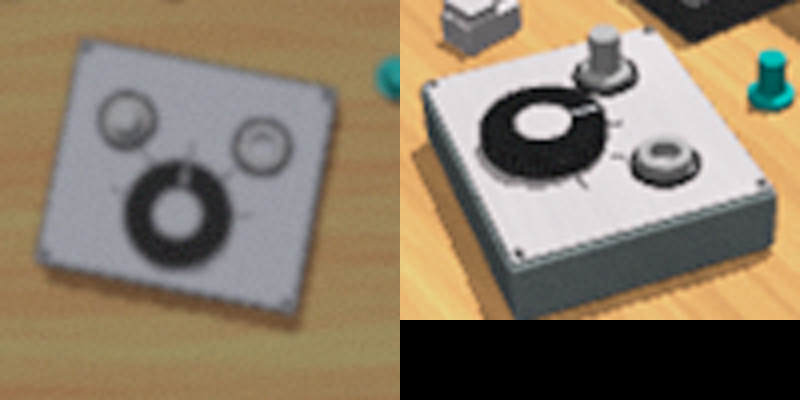

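The crop confirms it: the grey, tall, flanged part stands in the left nest and the flat ring lies in the right one. The pointer, at crop (186,175) with the hub at (177,215), lies along console x, so the dial is at 0. It needs +0.70 (CCW).

```bash
cat >> h.py <<'E'
def rel(p,yaw=0):
    s=state();R=np.array(s["orientation"]);return (R.T@(np.array(p)-s["eef_pos"])).round(4)
E
python3 - <<'E'
from h import *
print(back("side",(216.25,195.25),.08), back("side",(266.5,282.5),.075),back("top",(341.8,238),.075))
D=np.array([.533,.042]);yaw=-.2125
p=D+.032*np.array([np.cos(np.pi+yaw-.4),np.sin(np.pi+yaw-.4)]);print(p,rel([*p,.13]),rel([*p,.248]))
E
```

```text
[0.53960126 0.04292795 0.08      ] [ 0.46385764 -0.28429957  0.075     ] [ 0.45905154 -0.28205687  0.075     ]
[0.50681717 0.06039727] [-0.4416 -0.2685  0.118 ] [-0.4416 -0.2687 -0.    ]
```

Request:
jog_arm(
  commands=[
    [[1,-0.44,-0.268,0.1,0,0,0],[1,-0.44,-0.268,0.1,0,0,0],[1,-0.44,-0.268,0.1,0,0,0],[1,-0.44,-0.268,0.1,0,0,0],[1,-0.44,-0.268,0.1,0,0,0],[1,-0.44,-0.268,0.1,0,0,0],[1,-0.44,-0.268,0.1,0,0,0],[1,-0.44,-0.268,0.1,0,0,0],[1,-0.44,-0.268,0.1,0,0,0],[1,-0.44,-0.268,0.1,0,0,0],[1,-0.44,-0.268,0.1,0,0,0],[1,-0.44,-0.268,0.1,0,0,0]],
  ],
  squeeze=20,
)

```text
time_s: 1.6
eef_pos: [0.5052, 0.0631, 0.1486]
orientation: [[-0.919, 0.394, 0.0], [0.394, 0.919, 0.0], [-0.0, 0.0, -1.0]]
force: [-0.6, 1.3, -0.2]
finger_gap: -0.001
grip_force: 0.0
```

Request:
jog_arm(
  commands=[
    [[1,0,0,0.046,0,0,0],[1,0,0,0.046,0,0,0],[1,0,0,0.046,0,0,0]],
  ],
)

```text
time_s: 1.98
eef_pos: [0.5062, 0.0625, 0.1035]
orientation: [[-0.919, 0.395, 0.001], [0.395, 0.919, 0.0], [-0.001, 0.0, -1.0]]
force: [-1.2, 0.7, 1.0]
finger_gap: 0.006
grip_force: 0.0
```

```bash
python3 - <<'E'
from h import *
import cv2
a,b=viewer.snapshot("top")[165:265,200:300,::-1],viewer.snapshot("side")[135:235,170:270,::-1]
cv2.imwrite("pics/c2.png",cv2.resize(np.hstack([a,b]),(800,400),interpolation=cv2.INTER_CUBIC))
s=state();print(s["eef_pos"],s["force"])
E
```

```text
[0.50665943 0.06223418 0.1038883 ] [-0.54775675 -0.33144657 -0.34400425]
```

View pics/c2.png

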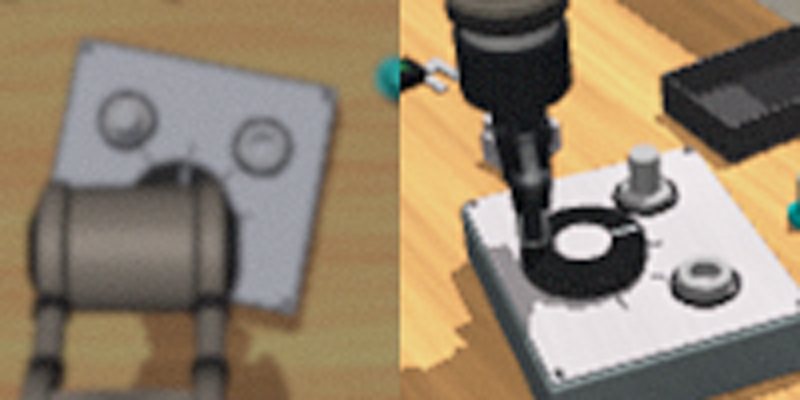

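The picture shows the closed tips just above the dial's dark near-left area (right crop 535,240), clear of the bushing. Next I lower until they touch.

Request:
jog_arm(
  commands=[
    [[1,0,0,0.004,0,0,0],[1,0,0,0.007,0,0,0],[1,0,0,0.009,0,0,0],[1,0,0,0.009,0,0,0]],
  ],
)

```text
time_s: 2.58
eef_pos: [0.5064, 0.0624, 0.0968]
orientation: [[-0.918, 0.396, 0.003], [0.396, 0.918, 0.001], [-0.003, 0.002, -1.0]]
force: [-9.5, 1.2, 30.8]
finger_gap: 0.0
grip_force: 15.3
```

Request:
jog_arm(
  commands=[
    [[1,0.0003,-0.0025,-0.001,0,0,-0.036],[1,0.0006,-0.005,-0.001,0,0,-0.072],[1,0.0005,-0.0077,-0.001,0,0,-0.107],[1,0.0004,-0.0103,-0.001,0,0,-0.143],[1,0,-0.0128,-0.001,0,0,-0.179],[1,-0.0005,-0.0154,-0.001,0,0,-0.215],[1,-0.0013,-0.0178,-0.001,0,0,-0.25],[1,-0.0022,-0.0203,-0.001,0,0,-0.286],[1,-0.0022,-0.0203,-0.001,0,0,-0.286]],
  ],
)

```text
time_s: 3.7
eef_pos: [0.5031, 0.0418, 0.0969]
orientation: [[-0.981, -0.191, 0.009], [-0.191, 0.982, -0.001], [-0.009, -0.003, -1.0]]
force: [2.9, -1.5, 12.7]
finger_gap: 0.002
grip_force: 6.8
```

```bash
python3 - <<'E'
from h import *
import cv2
a,b=viewer.snapshot("top")[165:265,200:300,::-1],viewer.snapshot("side")[135:235,170:270,::-1]
cv2.imwrite("pics/c3.png",cv2.resize(np.hstack([a,b]),(800,400),interpolation=cv2.INTER_CUBIC))
s=state();print(s["eef_pos"],s["force"])
E
```

```text
[0.5030931  0.04183746 0.09694669] [ 2.98344939 -1.46743106 13.06948594]
```

View pics/c3.png

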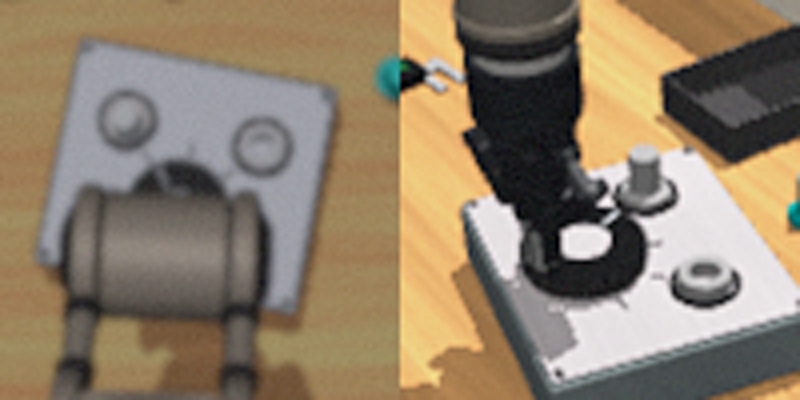

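The pointer (right crop 615,213; left 170,183) now points almost at the bushing nest. Now I lift off, so it snaps into the detent.

Request:
jog_arm(
  commands=[
    [[1,0,0,-0.02,0,0,0],[1,0,0,-0.06,0,0,0],[1,0,0,-0.06,0,0,0]],
  ],
)

```text
time_s: 4.18
eef_pos: [0.5015, 0.0423, 0.157]
orientation: [[-0.982, -0.191, 0.006], [-0.191, 0.982, -0.0], [-0.006, -0.002, -1.0]]
force: [-0.7, -0.6, -0.5]
finger_gap: 0.002
grip_force: 0.0
```

```bash
python3 - <<'E'
from h import *
print(state()["eef_pos"],state()["force"],rel([.460,-.283,.155]))
E
```

```text
[0.50152029 0.04230704 0.1570205 ] [-0.69690901 -0.64638292 -0.53635358] [ 0.1029 -0.3114  0.0019]
```

Request:
jog_arm(
  commands=[
    [[1,0.103,-0.311,0,0,0,0],[1,0.103,-0.311,0,0,0,0],[1,0.103,-0.311,0,0,0,0],[1,0.103,-0.311,0,0,0,0],[1,0.103,-0.311,0,0,0,0],[1,0.103,-0.311,0,0,0,0],[1,0.103,-0.311,0,0,0,0],[1,0.103,-0.311,0,0,0,0]],
  ],
)

```text
time_s: 5.18
eef_pos: [0.4581, -0.2807, 0.1539]
orientation: [[-0.981, -0.192, -0.001], [-0.192, 0.981, 0.001], [0.001, 0.001, -1.0]]
force: [0.5, -0.0, 0.9]
finger_gap: -0.002
grip_force: 0.0
```

```bash
python3 - <<'E'
from h import *
import cv2
a,b=viewer.snapshot("top")[165:265,200:300,::-1],viewer.snapshot("side")[150:320,170:340,::-1]
f=lambda x:cv2.resize(x,(400,400),interpolation=cv2.INTER_CUBIC)
cv2.imwrite("pics/c4.png",np.hstack([f(a),f(b)]))
s=state();print(s["eef_pos"],s["force"],rel([.460,-.283,.155]))
E
```

```text
[ 0.4584311  -0.28078183  0.15422129] [ 0.45740691 -0.23182018 -0.18532997] [-0.0011 -0.0025 -0.0008]
```

View pics/c4.png

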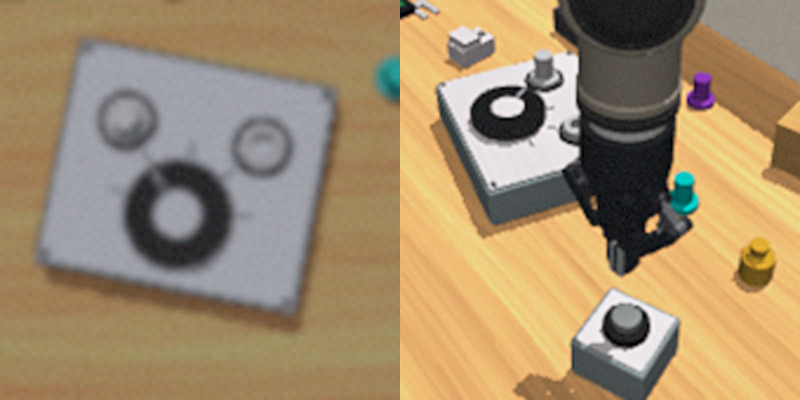

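The left crop shows the pointer (155,178) aligned with the left nest's tick, so the dial is set at about +0.7. The right crop shows the tips above the button cap (626,322). Next I lower onto it.

Request:
jog_arm(
  commands=[
    [[1,-0.001,-0.001,0.03,0,0,0],[1,-0.001,-0.001,0.045,0,0,0],[1,-0.001,-0.001,0.05,0,0,0],[1,-0.001,-0.001,0.055,0,0,0],[1,-0.001,-0.001,0.055,0,0,0]],
  ],
)

```text
time_s: 5.9
eef_pos: [0.4594, -0.2833, 0.0995]
orientation: [[-0.982, -0.191, 0.0], [-0.191, 0.982, -0.0], [-0.0, -0.0, -1.0]]
force: [0.8, 0.9, 0.2]
finger_gap: 0.003
grip_force: 0.0
```

Request:
jog_arm(
  commands=[
    [[1,0,0,0.004,0,0,0],[1,0,0,0.007,0,0,0],[1,0,0,0.009,0,0,0],[1,0,0,0.009,0,0,0]],
  ],
)

```text
time_s: 6.4
eef_pos: [0.4592, -0.2833, 0.0901]
orientation: [[-0.982, -0.191, -0.0], [-0.191, 0.982, 0.0], [0.0, 0.0, -1.0]]
force: [0.2, -0.9, 0.6]
finger_gap: 0.002
grip_force: 0.0
```

Request:
jog_arm(
  commands=[
    [[1,0,0,0.003,0,0,0],[1,0,0,0.005,0,0,0],[1,0,0,0.005,0,0,0]],
  ],
)

```text
time_s: 6.78
eef_pos: [0.4594, -0.2835, 0.0854]
orientation: [[-0.982, -0.191, 0.001], [-0.191, 0.982, -0.0], [-0.0, -0.0, -1.0]]
force: [-0.3, -0.6, 4.0]
finger_gap: 0.002
grip_force: 1.7
```

Request:
jog_arm(
  commands=[
    [[1,0,0,0.003,0,0,0],[1,0,0,0.005,0,0,0],[1,0,0,0.006,0,0,0],[1,0,0,0.006,0,0,0]],
  ],
)

```text
time_s: 7.28
eef_pos: [0.4595, -0.2836, 0.0826]
orientation: [[-0.982, -0.191, 0.002], [-0.191, 0.982, -0.002], [-0.002, -0.002, -1.0]]
force: [-8.1, 5.2, 31.5]
finger_gap: 0.003
grip_force: 15.6
```

Request:
jog_arm(
  commands=[
    [[1,0,0,-0.007,0,0,0],[1,0,0,-0.0075,0,0,0],[1,0,0,-0.0075,0,0,0]],
  ],
)

```text
time_s: 7.65
eef_pos: [0.4595, -0.2835, 0.0866]
orientation: [[-0.982, -0.191, 0.001], [-0.191, 0.982, -0.0], [-0.001, -0.001, -1.0]]
force: [0.6, -2.1, 2.0]
finger_gap: 0.002
grip_force: 1.4
```

Request:
jog_arm(
  commands=[
    [[1,0,0,-0.001,0,0,0],[1,0,0,-0.001,0,0,0]],
  ],
)

```text
time_s: 7.9
eef_pos: [0.4593, -0.2834, 0.0875]
orientation: [[-0.982, -0.191, -0.0], [-0.191, 0.982, 0.0], [-0.0, 0.0, -1.0]]
force: [0.8, -1.8, 1.2]
finger_gap: -0.005
grip_force: 1.1
```

Request:
jog_arm(
  commands=[
    [[1,0,0,-0.03,0,0,0],[1,0,0,-0.08,0,0,0],[1,0,0,-0.08,0,0,0],[1,0,0,-0.08,0,0,0]],
  ],
)

```text
time_s: 8.4
eef_pos: [0.4586, -0.2827, 0.1669]
orientation: [[-0.982, -0.191, -0.002], [-0.191, 0.982, 0.001], [0.001, 0.002, -1.0]]
force: [-0.2, 0.2, 0.2]
finger_gap: -0.0
grip_force: 0.0
```

```bash
python3 - <<'E'
from h import *
import cv2
a,b=viewer.snapshot("top")[165:265,200:300,::-1],viewer.snapshot("side")[150:320,170:340,::-1]
f=lambda x:cv2.resize(x,(400,400),interpolation=cv2.INTER_CUBIC)
cv2.imwrite("pics/c5.png",np.hstack([f(a),f(b)]))
s=state();print(s["eef_pos"],s["force"])
E
```

```text
[ 0.45841634 -0.28262481  0.16622146] [ 0.17698422 -0.97587824 -0.47334018]
```

View pics/c5.png

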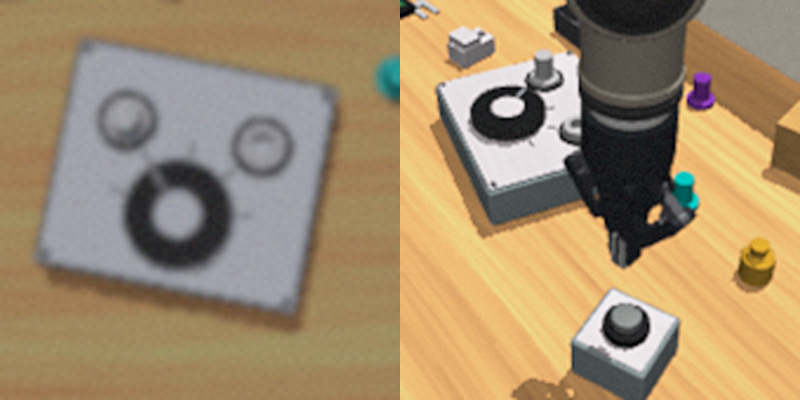

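The dial still points at the bushing nest and the parts haven't moved. The button cap (626,320) is back up. The tips were still touching it 5 mm above the hard stop, which fits the full 6 mm of travel.

```bash
python3 -c "
from bench import env
print(env.finish_job())"
```

```text
the job is handed in; nothing more can be done
None
```

I turned the dial one click left so it points at the nest with the tall bushing, then pressed the start button down to its stop and let it come back up; the job is handed in, but no verdict came back.

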